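# Unstack the washed lids and close the small-parts jars

## Task

The washed lids of four small-parts jars are piled in one stack, the largest at the bottom. Take the stack apart and close every jar with its own lid (the lid's ring has the colour of the jar's rim and band), plug down in the mouth and lying flat on the rim, so that no dust gets in. Put the lids on gently, the porcelain chips; leave the jars standing where they are and do not shift the brown bottle among them.

Things in the scene. Friction and masses are not known exactly. Their poses are not given: they have to be found in the camera images.
- lid_blue_centre (a point): round white lid with a blue silicone ring round its edge, the largest lid, at the bottom of the stack at the start: a flange 68 mm across and 10 mm thick (the part to grip, across its edge), under it a tapered plug 9 mm deep, 48 mm across (44 mm at its foot), on which it stands; 19 mm high in all, loose. The point is its centre, half-way up: 9.5 mm above the foot of the plug and 9.5 mm below the flat top; z is up, out of the top.
- lid_yellow_centre (a point): round white lid with a yellow silicone ring round its edge, second largest, on the blue lid at the start: a flange 57 mm across and 10 mm thick (the part to grip, across its edge), under it a tapered plug 9 mm deep, 37 mm across (33 mm at its foot), on which it stands; 19 mm high in all, loose. The point is its centre, half-way up: 9.5 mm above the foot of the plug and 9.5 mm below the flat top; z is up, out of the top.
- lid_red_centre (a point): round white lid with a red silicone ring round its edge, third, on the yellow lid at the start: a flange 46 mm across and 10 mm thick (the part to grip, across its edge), under it a tapered plug 9 mm deep, 26 mm across (22 mm at its foot), on which it stands; 19 mm high in all, loose. The point is its centre, half-way up: 9.5 mm above the foot of the plug and 9.5 mm below the flat top; z is up, out of the top.
- lid_green_centre (a point): round white lid with a green silicone ring round its edge, the smallest, on top of the stack at the start: a flange 36 mm across and 10 mm thick (the part to grip, across its edge), under it a tapered plug 9 mm deep, 16 mm across (12 mm at its foot), on which it stands; 19 mm high in all, loose. The point is its centre, half-way up: 9.5 mm above the foot of the plug and 9.5 mm below the flat top; z is up, out of the top.
- jar_blue_mouth (a point): open white porcelain jar with a blue rim and band, orange tube caps inside, 72 mm across the body, 68 mm at the rim, 64 mm high, loose. The point is the centre of the mouth, level with the rim; z is up. The mouth is 56 mm wide, free to 15 mm below the rim. The blue lid's plug goes in with 4 mm play all round and its flange rests on the rim; the lid's centre is then 0.5 mm above this point.
- jar_yellow_mouth (a point): open white porcelain jar with a yellow rim and band, pale green glass beads inside, 61 mm across the body, 57 mm at the rim, 58 mm high, loose. The point is the centre of the mouth, level with the rim; z is up. The mouth is 45 mm wide, free to 15 mm below the rim. The yellow lid's plug goes in with 4 mm play all round and its flange rests on the rim; the lid's centre is then 0.5 mm above this point.
- jar_red_mouth (a point): open white porcelain jar with a red rim and band, white stirring bars inside, 50 mm across the body, 46 mm at the rim, 52 mm high, loose. The point is the centre of the mouth, level with the rim; z is up. The mouth is 34 mm wide, free to 15 mm below the rim. The red lid's plug goes in with 4 mm play all round and its flange rests on the rim; the lid's centre is then 0.5 mm above this point.
- jar_green_mouth (a point): open white porcelain jar with a green rim and band, small steel balls inside, 40 mm across the body, 36 mm at the rim, 48 mm high, loose. The point is the centre of the mouth, level with the rim; z is up. The mouth is 24 mm wide, free to 15 mm below the rim. The green lid's plug goes in with 4 mm play all round and its flange rests on the rim; the lid's centre is then 0.5 mm above this point.
- brown_bottle_centre (a point): bystander: brown glass bottle with a blue cap, 38 mm across and 70 mm high, standing loose among the jars; the point is its centre, half-way up; z is up.
- electrolyte_analyser: bystander: the big beige electrolyte analyser with a red arm, fixed at the right of the work, about 0.25 m deep, 0.45 m wide and 0.30 m high. Its origin is the middle of its underside; its left side is 0.225 m to the left of that, its front 0.13 m nearer to the robot. Keep arm and gripper clear of it, also on the way in.

How it is judged:
By the outcome, as a careful person would: the job done as asked, in the order asked, and still so for the second after the job is handed in, with the robot touching nothing.
It also fails if it takes over 109 s, if anything falls off the work surface, if the arm or the gripper's body presses on something with over 40 N, if the wrist force passes 120 N, or if a joint passes its speed limit or range.

## Robot

A 7-joint arm with a two-finger parallel gripper is mounted at the origin on a cart in front of the work surface, level with it; the furniture and walls round the work are solid. World frame = base frame: x ahead of the robot, y to its left, z up, the work surface at z = 0. Lengths are in m, angles in rad, forces in N, time in s.
With the tool pointing down it reaches from about 0.425 to 0.925 m from the base axis. Payload 6.8 kg.
Tool frame: the origin (TCP) lies on the centre line of the jaws, within the pads' length; the fingertips stand 14 mm ahead of it and the grasp point (between the pads) lies 5 mm behind it (bot.finger_overhang is the distance from the TCP to the fingertips, in m); z points along the fingers, y is the line along which they close (so a half turn about z gives the same grasp; the last joint's range is limited). The gripper opens to 85 mm and grips with 20 to 120 N. Pads are 22 mm wide; open, the fingers measure 114 mm over their backs; the gripper's body (76 mm by 85 mm) begins 54 mm behind the grasp point. The pads swing forward as they close: fully open they stand 13 mm farther back than shut.
Start: joints at [1.174, 0.477, 0.022, 1.555, -0.011, 1.109, -0.083], TCP at [0.192, -0.647, 0.245] pointing down, gripper open.
Joint ranges: [-2.96, 2.96], [-0.34, 2.1], [-1.41, 1.46], [0.24, 2.44], [-1.37, 4.51], [0.17, 1.92], [-2.96, 2.96]. Speed limits (rad/s): [2.39, 2.39, 3.14, 3.14, 3.14, 3.14, 3.14].

## Interface

Orientations are given as a unit quaternion [w, x, y, z].
In Python, from station import bot gives the robot as it stands.
- The arm moves only by the shell command python3 -m inch 'ROWS' [OPENING] [FORCE]. ROWS is JSON, a list of rows, each a list of 4 numbers: the shift along the tool's x, y, z in m, then the turn about the tool's z in degrees. A call has 1 to 12 rows; each row shifts and turns the commanded pose from where the row before left it, along the tool's axes as they then stand; what a row does not reach is not made up. A row lasts 1/10 s, in which the tool goes at most 50 mm and 8.59 degrees, less where a joint would pass 70% of its speed; a pose out of reach is approached as far as the arm can. A call is refused whole if a number of a shift passes 0.05 or a number of a turn 8.59, either way. A call with a gripper value outside its range is refused whole. OPENING is the finger opening in m, from 0 to 0.0854, set as the call begins (- or left out, the last holds). The fingers move at their own pace and stop on an object; FORCE is the grip in N (left out, the last holds). Time passes only in rows, so rows that do not move let the fingers close. It gives the time, the measured TCP pose, the force, the opening and the grip force at its end, in the units of the state.
- bot.get_obs(): the state, without advancing time (a new reading comes with each control period).
- bot.read_camera(name): name is "scene" or "top" or "wrist"; returns a dict with "color" (480x640x3 uint8, red, green, blue), "mtx" (3x3 intrinsics, pixels), "world_from_camera" (4x4, takes a point from camera to world coordinates); the wrist camera has in their place "hand_eye" (4x4, takes a point from camera to tool coordinates, whose origin is the TCP and whose axes are the flange's). Camera axes: x right, y up, looking along -z (the intrinsics and any distortion apply to the point x, -y, -z); pixel columns grow to the right and rows downward; lengths in m; the calibration is good to about 2 mm. A picture is of the moment at which its call begins: read the wrist's pose just before it. There is no depth.
- bot.hand_in(): hands the job in; it is judged then, once.
The state is a dict: "t": time; "q": joint angles; "joint_vel": joint speeds; "joint_torque": joint torques, N m; "eef_pos": TCP position; "tool_rot": TCP orientation; "contact_force": force on the tool from outside, world axes, zero at the start; "torque": the same for the moment, N m; "gripper_width": opening from 0.0 (shut) to 1.0 (fully open); "grasp_force": force on a finger pad.
Only numpy, scipy, OpenCV 4.12 (cv2) and the standard library are available. Lean on these libraries where they do the work, as an engineer would, in place of code of your own. Each camera call takes 0.05 s, during which the arm holds its last target. There are 200 camera calls.

## Working session

There is one attempt and no reset: what is moved stays moved. The work goes in short steps, Python scripts to look and compute and a shell command to move; the robot and the scene stay as the last step left them, time stands still between calls to the robot, and variables do not carry over. Pictures are saved under pics/ and viewed, at most 14 in all, crops included, and the job is handed in when it is done.

```bash
ls; mkdir -p pics
python3 - <<'E'
from station import bot
import cv2
o=bot.get_obs()
print({k:o[k] for k in('t','q','eef_pos','tool_rot','contact_force','gripper_width')})
for n in("scene","top"):
    c=bot.read_camera(n); cv2.imwrite(f"pics/{n}0.png",c["color"][:,:,::-1]); print(n,c["mtx"],c["world_from_camera"],c.keys())
E
```

```text
pics
{'t': 0.0, 'q': array([ 1.17393025,  0.47777242,  0.02232891,  1.55645866, -0.01149462,
        1.10931989, -0.08308597]), 'eef_pos': array([ 0.19204701, -0.64650227,  0.24434101]), 'tool_rot': array([-8.93395735e-04,  9.89591027e-01,  1.43905394e-01, -1.98300316e-04]), 'contact_force': array([ 0.05612837, -1.21091173,  0.35078291]), 'gripper_width': 0.9978144424359656}
scene [[499.82012169   0.         316.07057482]
 [  0.         499.82012169 239.43665532]
 [  0.           0.           1.        ]] [[-0.56899208  0.35378901 -0.74234853 -0.28600317]
 [-0.82233896 -0.24761984  0.51229195  0.49540215]
 [-0.00257696  0.90195219  0.43182822  0.5465432 ]
 [ 0.          0.          0.          1.        ]] dict_keys(['color', 'mtx', 'world_from_camera'])
top [[617.26426518   0.         334.12193173]
 [  0.         617.26426518 252.17917817]
 [  0.           0.           1.        ]] [[ 0.02887471  0.9862847  -0.16250765  0.2793802 ]
 [-0.99958124  0.02879872 -0.0028238  -0.05350304]
 [ 0.00189494  0.16252114  0.98670324  1.44842825]
 [ 0.          0.          0.          1.        ]] dict_keys(['color', 'mtx', 'world_from_camera'])
```

View pics/scene0.png

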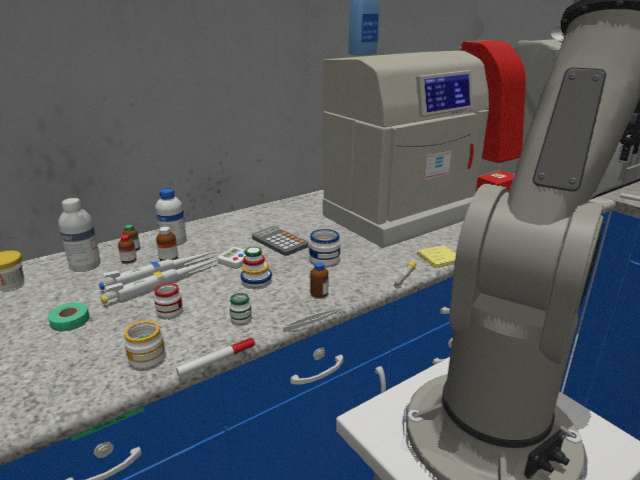

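View pics/top0.png

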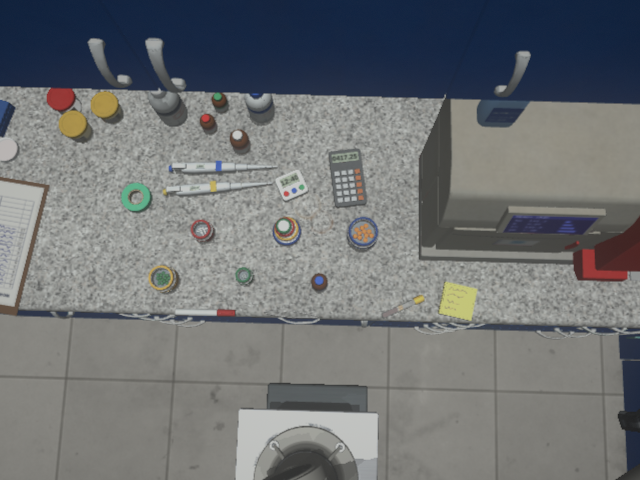

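The scene view shows the stack at (256,268), blue jar (324,246), bottle (319,280), green jar (240,308), red jar (168,299) and yellow jar (144,343). In the top view these are stack (286,230), blue jar (363,233), red (202,231), yellow (162,278), green (244,275) and bottle (319,282).

```bash
cat > h.py <<'E'
import numpy as np,cv2
from station import bot
from scipy.spatial.transform import Rotation as R
def rot(o): return R.from_quat(np.roll(o['tool_rot'],-1)).as_matrix()
def cam(n):
    o=bot.get_obs(); c=bot.read_camera(n)
    if n=='wrist':
        T=np.eye(4);T[:3,:3]=rot(o);T[:3,3]=o['eef_pos'];W=T@c['hand_eye']
    else: W=c['world_from_camera']
    return c['color'],c['mtx'],W
def ray(p,K,W,z):
    d=W[:3,:3]@(np.linalg.inv(K)@[p[0],p[1],1]*[1,-1,-1]); return (W[:3,3]+d*(z-W[2,3])/d[2])[:2]
def proj(P,K,W):
    c=np.linalg.inv(W)@np.r_[P,1]; u=K@(c[:3]*[1,-1,-1]); return u[:2]/u[2]
def go(xy,yaw=None):
    """shift in tool axes to reach xy; yaw= world angle of jaw line (tool y), deg, modulo 180"""
    o=bot.get_obs();M=rot(o); d=M.T@np.r_[np.array(xy)-o['eef_pos'][:2],0]
    a=np.degrees(np.arctan2(M[1,1],M[0,1]))
    print('tool shift mm',np.round(d*1000,1),'tcp',np.round(o['eef_pos'],4),'jaw yaw',round(a,1),'q7',round(o['q'][6],2),'t',round(o['t'],2))
E
python3 - <<'E'
from h import *
I,K,W=cam('top')
for n,p,z in [('stack',(286,228),.071),('blue',(363,232),.064),('red',(202,230),.052),('yellow',(162,277),.058),('green',(244,274),.048),('bottle',(319,281),.07)]:
    print(n,ray(p,K,W,z).round(3))
c=bot.read_camera('wrist'); print(c['mtx'],c['hand_eye'],[k for k in c]); go((.6,0))
cv2.imwrite('pics/top1.png',cv2.resize(I[200:310,130:400],None,fx=2.9,fy=2.9,interpolation=2)[:,:,::-1])
E
```

```text
stack [0.559 0.062]
blue [ 0.556 -0.114]
red [0.552 0.256]
yellow [0.44  0.339]
green [0.453 0.155]
bottle [ 0.44  -0.018]
[[359.00163243   0.         319.92518527]
 [  0.         359.00163243 231.89034942]
 [  0.           0.           1.        ]] [[-1.21486163e-03  9.55255166e-01  2.95780480e-01  7.53721218e-02]
 [ 9.99998797e-01  8.75234159e-04  1.28063967e-03 -8.83805064e-04]
 [ 9.64460478e-04  2.95781680e-01 -9.55255080e-01 -1.28691332e-01]
 [ 0.00000000e+00  0.00000000e+00  0.00000000e+00  1.00000000e+00]] ['color', 'mtx', 'hand_eye']
tool shift mm [ 5.752e+02 -5.038e+02  5.000e-01] tcp [ 0.1921 -0.6467  0.2447] jaw yaw -73.5 q7 -0.08 t 0.2
```

View pics/top1.png

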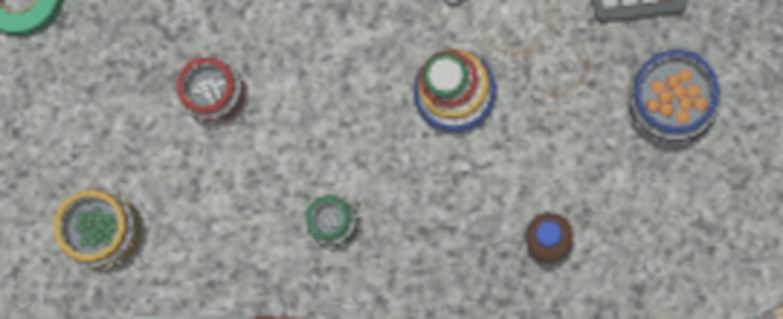

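The crop (offset 130,200, scale 2.9) shows open jar rims: red (207,88), yellow (91,227), green (331,217), blue (676,92). The stack is topped by green at (447,74), and the bottle is at (548,235). I'll align the tool with the world and move round in front of the analyser.

```bash
python3 -m inch '[[0,0,-0.02,8.25],[0,0,-0.02,8.25],[0.0056,-0.0454,0,0],[0.0056,-0.0454,0,0],[0.0056,-0.0454,0,0],[0.0056,-0.0454,0,0],[0.0056,-0.0454,0,0],[0.028,-0.034,0,0],[0.028,-0.034,0,0],[0.028,-0.034,0,0],[0.028,-0.034,0,0],[0.028,-0.034,0,0]]'; python3 -c "
from h import *
print(bot.finger_overhang); go((.55,.06))"
```

```text
t: 1.4
eef_pos: [0.3607, -0.2484, 0.2855]
tool_rot: [0.0, 1.0, 0.0, 0.0]
contact_force: [0.6, -0.5, 0.3]
gripper_width: 0.998
grasp_force: 0.0
0.014
tool shift mm [ 1.895e+02 -3.083e+02 -1.000e-01] tcp [ 0.3607 -0.2484  0.2855] jaw yaw -90.0 q7 -1.12 t 1.4
```

```bash
python3 -m inch '[[0.025,-0.042,0,0],[0.025,-0.042,0,0],[0.025,-0.042,0,0],[0.025,-0.042,0,0],[0.025,-0.042,0,0],[0.025,-0.042,0,0],[0,-0.03,0,0],[0,-0.03,0,0],[0,0,0,0],[0,0,0,0]]' 0.05
python3 - <<'E'
from h import *
I,K,W=cam('wrist'); cv2.imwrite('pics/w1.png',I[:,:,::-1]); np.savez('w1.npz',I=I,K=K,W=W); go((.55,.06))
E
```

```text
t: 2.4
eef_pos: [0.5095, 0.0626, 0.2851]
tool_rot: [0.0, 1.0, 0.001, -0.0]
contact_force: [1.0, -0.8, -0.5]
gripper_width: 0.584
grasp_force: 0.0
tool shift mm [40.4  1.5 -0. ] tcp [0.5096 0.0614 0.2851] jaw yaw -90.0 q7 -1.92 t 2.45
```

View pics/w1.png

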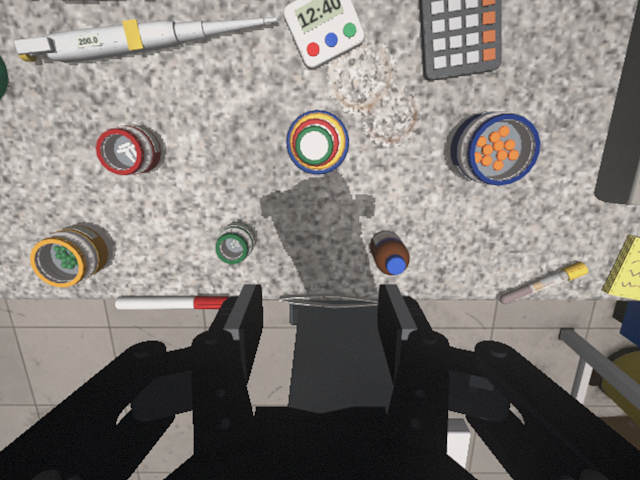

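All items are in the wrist view: stack (317,145), red jar rim (122,150), yellow rim (60,258), green rim (234,245), blue rim (503,148), bottle cap (396,265). Fingertips are near (250,290) and (388,290).

```bash
cat >> h.py <<'E'
HUE={'blue':(100,130),'yellow':(14,32),'red':None,'green':(50,88)}
def mask(I,c):
    H=cv2.cvtColor(I,cv2.COLOR_RGB2HSV); h,s,v=cv2.split(H)
    m=((h<8)|(h>170)) if c=='red' else (h>=HUE[c][0])&(h<=HUE[c][1])
    return (m&(s>110)&(v>30)).astype(np.uint8)*255
def rings(I,K,W,c,p,r,z,dbg=True):
    """hole contours and outer contours of colour c near pixel p; circle centres on plane z"""
    m=mask(I,c); k=np.zeros_like(m); cv2.circle(k,(int(p[0]),int(p[1])),int(r),255,-1); m&=k
    m=cv2.morphologyEx(m,cv2.MORPH_CLOSE,np.ones((3,3),np.uint8))
    cs,hi=cv2.findContours(m,cv2.RETR_CCOMP,cv2.CHAIN_APPROX_NONE); out=[]
    for q,h in zip(cs,hi[0]):
        if cv2.contourArea(q)<60: continue
        P=np.array([ray(a[0],K,W,z) for a in cv2.convexHull(q)])
        A=np.c_[2*P,np.ones(len(P))]; s=np.linalg.lstsq(A,(P**2).sum(1),rcond=None)[0]
        rad=np.sqrt(s[2]+s[0]**2+s[1]**2); res=np.std(np.hypot(*(P-s[:2]).T))
        print(c,'hole' if h[3]>=0 else 'outer','xy',s[:2].round(4),'dia mm',round(2e3*rad,1),'res',round(1e3*res,2))
E
python3 - <<'E'
from h import *
d=np.load('w1.npz');I,K,W=d['I'],d['K'],d['W']
for c,p,r,z in [('red',(128,150),40,.052),('yellow',(68,255),48,.058),('green',(235,242),28,.048),('blue',(500,148),56,.064)]: rings(I,K,W,c,p,r,z)
print('stack')
for c,z in [('green',.076),('red',.057),('yellow',.038),('blue',.019)]: rings(I,K,W,c,(317,143),38,z)
for y,z in((250,0),):
  pass
# fingertip height: tip pixel on plane tool y=+-25mm
o=bot.get_obs();Kc=K;c=bot.read_camera('wrist');H=c['hand_eye']
for u,v,y in((258,290,-.025),(382,290,.025)):
    e=H[:3,:3]@(np.linalg.inv(K)@[u,v,1]*[1,-1,-1]);t=(y-H[1,3])/e[1];print('tip tool',(H[:3,3]+e*t).round(4))
E
```

```text
red outer xy [0.5551 0.2616] dia mm 45.5 res 0.34
red hole xy [0.5548 0.2629] dia mm 37.1 res 0.15
yellow outer xy [0.4398 0.343 ] dia mm 57.9 res 0.65
yellow hole xy [0.4389 0.3449] dia mm 47.6 res 0.25
yellow outer xy [0.4531 0.3126] dia mm 49.2 res 0.62
green outer xy [0.4518 0.16  ] dia mm 33.2 res 0.22
green hole xy [0.4514 0.1603] dia mm 28.7 res 0.17
blue outer xy [ 0.5579 -0.1114] dia mm 66.1 res 0.19
blue hole xy [ 0.5577 -0.1119] dia mm 59.4 res 0.16
stack
green outer xy [0.5629 0.0694] dia mm 33.5 res 0.17
green hole xy [0.563  0.0699] dia mm 29.6 res 0.52
red outer xy [0.5643 0.0683] dia mm 44.3 res 0.17
yellow outer xy [0.5642 0.0666] dia mm 55.5 res 0.11
yellow hole xy [0.5637 0.0678] dia mm 50.6 res 0.49
blue outer xy [0.562  0.0667] dia mm 65.8 res 0.13
blue hole xy [0.563  0.0667] dia mm 62.7 res 0.19
tip tool [ 0.0125 -0.025  -0.0025]
tip tool [0.0073 0.025  0.0078]
```

```bash
python3 -m inch '[[0.0178,-0.0028,0.03,0],[0.0178,-0.0028,0.04,0],[0.0178,-0.0025,0.045,0],[0,0,0.045,0],[0,0,0.02,0],[0,0,0.015,0],[0,0,0.01,0],[0,0,0,0],[0,0,0,0]]' 0.05 20;  python3 -m inch '[[0,0,0,0],[0,0,0,0],[0,0,0,0],[0,0,0,0],[0,0,0,0],[0,0,0,0],[0,0,0,0]]' 0.025 20
```

```text
t: 3.4
eef_pos: [0.5639, 0.0702, 0.0814]
tool_rot: [-0.0, 1.0, 0.0, 0.001]
contact_force: [0.4, -0.1, 0.5]
gripper_width: 0.587
grasp_force: 0.0
t: 4.1
eef_pos: [0.5641, 0.0706, 0.0816]
tool_rot: [-0.0, 1.0, 0.0, 0.001]
contact_force: [-0.4, -0.6, 7.6]
gripper_width: 0.401
grasp_force: 20.0
```

```bash
python3 -m inch '[[0,0,-0.005,0],[0,0,-0.01,0],[0,0,-0.02,0],[0,0,-0.035,0],[0,0,-0.035,0],[0,0,-0.01,0],[0,0,0,0],[0,0,0,0],[0,0,0,0]]'
python3 - <<'E'
from h import *
I,K,W=cam('wrist'); cv2.imwrite('pics/w2.png',I[:,:,::-1]); np.savez('w2.npz',I=I,K=K,W=W)
o=bot.get_obs();go((.4514,.1603)); print(o['eef_pos'],o['gripper_width'],o['contact_force'])
E
```

```text
t: 5.0
eef_pos: [0.562, 0.07, 0.1937]
tool_rot: [0.0, 1.0, 0.0, -0.001]
contact_force: [0.3, 0.6, -0.3]
gripper_width: 0.402
grasp_force: 20.1
tool shift mm [-110.6  -90.3    0.3] tcp [0.5621 0.07   0.1937] jaw yaw -90.0 q7 -2.0 t 5.05
[0.56207334 0.07004771 0.19370912] 0.4012827690506328 [ 0.886341   -0.95875205  0.8043681 ]
```

View pics/w2.png

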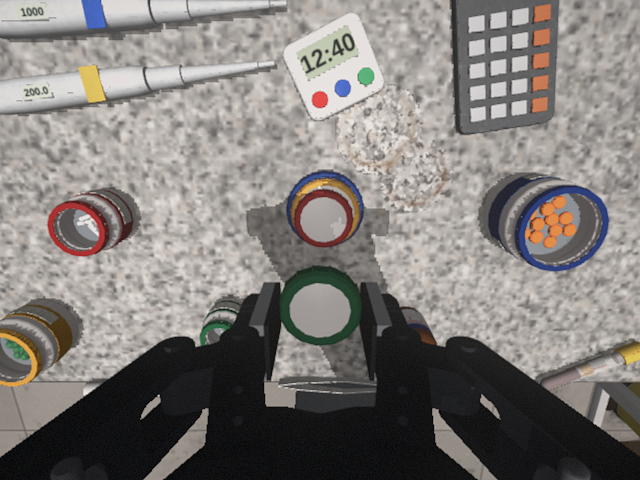

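Green lid is held level at (319,306). The rest of the stack stands undisturbed at (323,215), and the jars are where they were.

Run:
```python
from h import *
d=np.load('w2.npz');I,K,W=d['I'],d['K'],d['W']
print('held');rings(I,K,W,'green',(319,306),47,.1937-.0056)
print('stack')
for c,z in [('red',.057),('yellow',.038),('blue',.019)]: rings(I,K,W,c,(324,210),48,z)
rings(I,K,W,'red',(85,225),52,.052);rings(I,K,W,'blue',(550,225),66,.064)
```

```text
held
green outer xy [0.5615 0.0711] dia mm 34.1 res 0.39
green hole xy [0.5608 0.0711] dia mm 27.1 res 0.11
stack
red outer xy [0.565  0.0687] dia mm 45.2 res 0.23
red hole xy [0.5642 0.0686] dia mm 37.7 res 0.14
yellow outer xy [0.5651 0.0669] dia mm 56.1 res 0.19
blue outer xy [0.5629 0.0669] dia mm 66.0 res 0.21
red outer xy [0.5554 0.2614] dia mm 46.5 res 0.57
red hole xy [0.5546 0.2631] dia mm 36.8 res 0.17
red outer xy [0.5624 0.2393] dia mm 40.1 res 1.4
blue outer xy [ 0.5585 -0.1108] dia mm 67.1 res 0.58
blue hole xy [ 0.5577 -0.1117] dia mm 58.9 res 0.16
```

```bash
python3 -m inch '[[-0.0274,-0.0223,0,0],[-0.0274,-0.0223,0,0],[-0.0274,-0.0223,0,0],[-0.0274,-0.0223,0.01,0],[0,0,0.03,0],[0,0,0.04,0],[0,0,0.022,0],[0,0,0.01,0],[0,0,0,0],[0,0,0,0],[0,0,0,0],[0,0,0,0]]'; python3 -c "
from h import *
go((.4525,.1591))"
```

```text
t: 6.25
eef_pos: [0.4542, 0.1597, 0.0844]
tool_rot: [-0.0, 1.0, 0.0, 0.001]
contact_force: [-0.5, 0.5, -0.1]
gripper_width: 0.403
grasp_force: 20.1
tool shift mm [-1.7  0.6 -0. ] tcp [0.4542 0.1597 0.0844] jaw yaw -90.0 q7 -2.35 t 6.25
```

```bash
python3 -m inch '[[-0.0017,0.0006,0,0],[0,0,0,0],[0,0,0.004,0],[0,0,0.004,0],[0,0,0.004,0],[0,0,0.004,0],[0,0,0,0],[0,0,0,0]]'; python3 -m inch '[[0,0,0.001,0],[0,0,0.001,0],[0,0,0.001,0],[0,0,0,0],[0,0,0,0]]'
```

```text
t: 7.05
eef_pos: [0.4516, 0.1589, 0.0671]
tool_rot: [0.0, 1.0, 0.0, -0.0]
contact_force: [-0.1, 0.3, 0.2]
gripper_width: 0.404
grasp_force: 20.1
t: 7.55
eef_pos: [0.4517, 0.1589, 0.0643]
tool_rot: [0.0, 1.0, 0.0, 0.0]
contact_force: [-0.3, 0.3, 0.3]
gripper_width: 0.404
grasp_force: 20.1
```

Plug is in without contact. A little further until the rim is felt.

```bash
python3 -m inch '[[0,0,0.0007,0],[0,0,0.0005,0],[0,0,0,0]]'; python3 -m inch '[[0,0,0.0005,0],[0,0,0.0005,0],[0,0,0,0]]'
```

```text
t: 7.85
eef_pos: [0.4523, 0.1595, 0.0638]
tool_rot: [-0.0, 1.0, 0.001, 0.001]
contact_force: [-2.2, 0.6, 8.3]
gripper_width: 0.411
grasp_force: 20.7
t: 8.15
eef_pos: [0.4528, 0.1599, 0.0636]
tool_rot: [-0.0, 1.0, 0.001, 0.001]
contact_force: [-2.6, -0.4, 16.2]
gripper_width: 0.404
grasp_force: 21.5
```

```bash
python3 -m inch '[[0,0,-0.0007,0],[0,0,0,0],[0,0,0,0]]' 0.042; python3 -m inch '[[0,0,0,0],[0,0,0,0],[0,0,-0.01,0],[0,0,-0.03,0],[0,0,-0.045,0],[0.01,0.01,-0.045,0],[0.033,0.025,0,0],[0.033,0.025,0,0],[0.033,0.025,0,0],[0,0,0,0],[0,0,0,0],[0,0,0,0]]' 0.06
python3 - <<'E'
from h import *
I,K,W=cam('wrist'); cv2.imwrite('pics/w3.png',I[:,:,::-1]); np.savez('w3.npz',I=I,K=K,W=W)
go((.564,.0685))
E
```

```text
t: 8.45
eef_pos: [0.4516, 0.1587, 0.0626]
tool_rot: [0.0, 1.0, 0.0, -0.0]
contact_force: [0.2, -0.1, -0.2]
gripper_width: 0.49
grasp_force: 0.0
t: 9.65
eef_pos: [0.5598, 0.075, 0.193]
tool_rot: [-0.0, 1.0, 0.001, -0.0]
contact_force: [-0.8, 0.6, -0.7]
gripper_width: 0.698
grasp_force: 0.0
tool shift mm [ 4.3  6.8 -0. ] tcp [0.5597 0.0753 0.193 ] jaw yaw -89.8 q7 -2.02 t 9.7
```

View pics/w3.png

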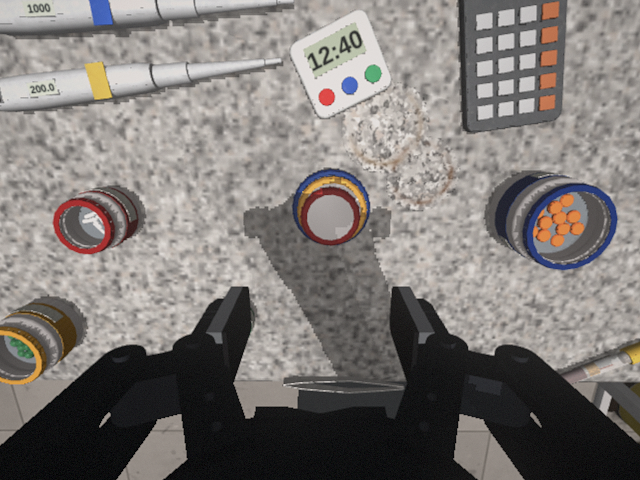

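Stack (331,212) is undisturbed and the gripper is empty; the green jar is hidden behind the left finger.

```bash
python3 -m inch '[[0.005,0.0073,0.03,0],[0,0,0.04,0],[0,0,0.03,0],[0,0,0.018,0],[0,0,0.01,0],[0,0,0.006,0],[0,0,0,0],[0,0,0,0],[0,0,0,0]]' 0.06 20;  python3 -m inch '[[0,0,0,0],[0,0,0,0],[0,0,0,0],[0,0,0,0],[0,0,0,0],[0,0,0,0],[0,0,0,0]]' 0.035 20; python3 -c "
from h import *
go((.565,.068))
I,K,W=cam('top');cv2.imwrite('pics/top2.png',cv2.resize(I[200:310,130:400],None,fx=2.9,fy=2.9,interpolation=2)[:,:,::-1])"
```

```text
t: 10.6
eef_pos: [0.5665, 0.0668, 0.0599]
tool_rot: [-0.0, 1.0, 0.0, 0.001]
contact_force: [0.3, -0.6, -0.2]
gripper_width: 0.706
grasp_force: 0.0
t: 11.3
eef_pos: [0.5663, 0.0667, 0.0597]
tool_rot: [0.0, 1.0, 0.0, 0.001]
contact_force: [-1.0, -0.3, 4.9]
gripper_width: 0.52
grasp_force: 19.9
tool shift mm [-1.3 -1.3 -0. ] tcp [0.5663 0.0667 0.0597] jaw yaw -90.0 q7 -2.11 t 11.3
```

View pics/top2.png

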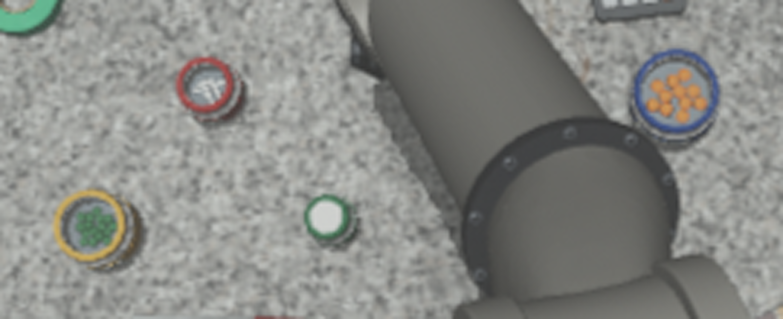

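Green lid sits centred on its jar at (329,216), which has not moved. Now I'll lift red.

```bash
python3 -m inch '[[0,0,-0.005,0],[0,0,-0.01,0],[0,0,-0.025,0],[0,0,-0.035,0],[0,0,-0.035,0],[0,0,-0.02,0],[0,0,0,0],[0,0,0,0],[0,0,0,0]]'
python3 - <<'E'
from h import *
o=bot.get_obs();I,K,W=cam('wrist'); cv2.imwrite('pics/w4.png',I[:,:,::-1]); z=o['eef_pos'][2]
np.savez('w4.npz',I=I,K=K,W=W);go((.555,.2625))
rings(I,K,W,'red',(319,306),60,z-.0027)
for c,zz in [('yellow',.038),('blue',.019)]: rings(I,K,W,c,(324,210),55,zz)
rings(I,K,W,'red',(85,225),60,.052)
E
```

```text
t: 12.25
eef_pos: [0.5649, 0.0663, 0.1878]
tool_rot: [0.0, 1.0, 0.0, -0.001]
contact_force: [0.0, -0.1, -1.0]
gripper_width: 0.523
grasp_force: 20.6
tool shift mm [-9.700e+00 -1.962e+02 -1.000e-01] tcp [0.5649 0.0664 0.1876] jaw yaw -89.9 q7 -2.01 t 12.3
red outer xy [0.565  0.0674] dia mm 46.0 res 0.38
red hole xy [0.563  0.0674] dia mm 36.8 res 0.1
yellow outer xy [0.565  0.0668] dia mm 56.2 res 0.2
yellow hole xy [0.5642 0.0667] dia mm 48.6 res 0.13
blue outer xy [0.563  0.0669] dia mm 66.0 res 0.29
red outer xy [0.5557 0.2615] dia mm 46.6 res 0.52
red hole xy [0.5547 0.2631] dia mm 36.6 res 0.18
red outer xy [0.5626 0.2387] dia mm 40.6 res 1.6
```

View pics/w4.png

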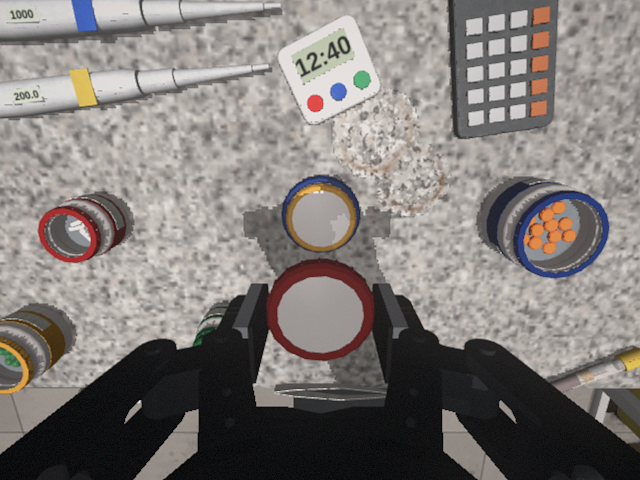

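Red lid is held level at (320,310), and yellow and blue lids remain at (320,213). On to the red jar.

```bash
python3 -m inch '[[-0.0018,-0.039,0,0],[-0.0018,-0.039,0,0],[-0.0018,-0.039,0,0],[-0.0018,-0.039,0,0],[-0.0018,-0.039,0.01,0],[0,0,0.03,0],[0,0,0.035,0],[0,0,0.02,0],[0,0,0.01,0],[0,0,0,0],[0,0,0,0],[0,0,0,0]]'; python3 -c "
from h import *
go((.5558,.2614))"
```

```text
t: 13.5
eef_pos: [0.5575, 0.2621, 0.0851]
tool_rot: [-0.001, 1.0, 0.0, 0.001]
contact_force: [-0.7, 1.0, -0.6]
gripper_width: 0.522
grasp_force: 20.7
tool shift mm [-1.7  0.7 -0. ] tcp [0.5575 0.2621 0.0851] jaw yaw -90.0 q7 -2.42 t 13.5
```

```bash
python3 -m inch '[[-0.0017,0.0007,0,0],[0,0,0,0],[0,0,0.004,0],[0,0,0.004,0],[0,0,0.004,0],[0,0,0.004,0],[0,0,0.001,0],[0,0,0,0],[0,0,0,0]]'; python3 -m inch '[[0,0,0.001,0],[0,0,0.0007,0],[0,0,0.0005,0],[0,0,0,0]]'
```

```text
t: 14.4
eef_pos: [0.555, 0.261, 0.0668]
tool_rot: [-0.0, 1.0, 0.0, 0.0]
contact_force: [0.6, 0.2, -0.5]
gripper_width: 0.524
grasp_force: 20.7
t: 14.8
eef_pos: [0.555, 0.261, 0.0649]
tool_rot: [0.0, 1.0, 0.0, 0.0]
contact_force: [-0.2, -0.6, 1.3]
gripper_width: 0.524
grasp_force: 20.8
```

```bash
python3 -m inch '[[0,0,0.0004,0],[0,0,0,0],[0,0,0,0]]'; python3 -m inch '[[0,0,0,0],[0,0,0,0],[0,0,0,0]]' 0.054; python3 -m inch '[[0,0,-0.01,0],[0,0,-0.03,0],[0,0,-0.045,0],[0.001,0.02,-0.04,0],[0.002,0.043,0,0],[0.002,0.043,0,0],[0.002,0.043,0,0],[0.002,0.043,0,0],[0,0,0,0],[0,0,0,0],[0,0,0,0]]' 0.07
python3 - <<'E'
from h import *
I,K,W=cam('wrist'); cv2.imwrite('pics/w5.png',I[:,:,::-1]); go((.565,.066))
for c,zz in [('yellow',.038),('blue',.019)]: rings(I,K,W,c,(324,210),55,zz)
rings(I,K,W,'red',(85,225),80,.062)
E
```

```text
t: 15.1
eef_pos: [0.555, 0.261, 0.0648]
tool_rot: [0.0, 1.0, 0.0, 0.0]
contact_force: [-0.7, -1.3, 6.0]
gripper_width: 0.521
grasp_force: 21.0
t: 15.4
eef_pos: [0.5549, 0.2609, 0.064]
tool_rot: [0.0, 1.0, 0.0, -0.0]
contact_force: [0.5, 0.4, 0.1]
gripper_width: 0.634
grasp_force: 0.0
t: 16.5
eef_pos: [0.5641, 0.0705, 0.1897]
tool_rot: [-0.0, 1.0, 0.001, 0.0]
contact_force: [0.0, 0.9, 0.4]
gripper_width: 0.821
grasp_force: 0.0
tool shift mm [ 1.   4.9 -0. ] tcp [0.564  0.0709 0.1896] jaw yaw -89.8 q7 -2.01 t 16.55
yellow outer xy [0.565  0.0669] dia mm 56.2 res 0.21
yellow hole xy [0.5641 0.0668] dia mm 48.6 res 0.13
blue outer xy [0.563  0.0669] dia mm 66.1 res 0.15
red outer xy [0.556  0.2576] dia mm 50.1 res 1.49
red hole xy [0.5532 0.2621] dia mm 37.5 res 0.13
red outer xy [0.5657 0.2337] dia mm 40.2 res 1.46
```

View pics/w5.png

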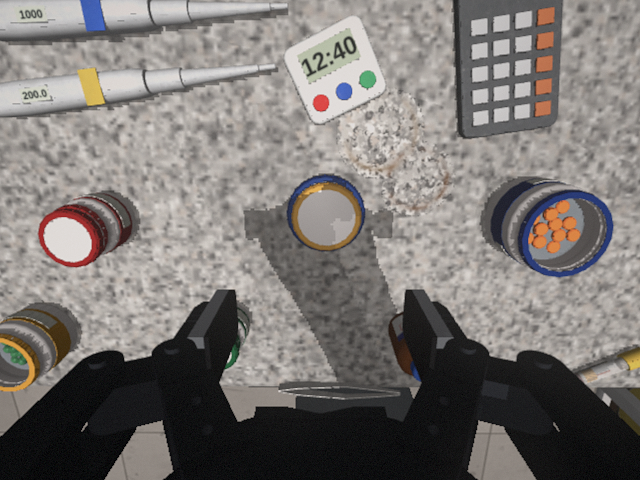

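Red lid sits on its jar at (70,238). Yellow and blue lids are at (326,213).

```bash
python3 -m inch '[[0.0005,0.004,0.03,0],[0,0,0.045,0],[0,0,0.04,0],[0,0,0.018,0],[0,0,0.01,0],[0,0,0.008,0],[0,0,0,0],[0,0,0,0],[0,0,0,0]]' 0.07 20;  python3 -m inch '[[0,0,0,0],[0,0,0,0],[0,0,0,0],[0,0,0,0],[0,0,0,0],[0,0,0,0],[0,0,0,0]]' 0.045 20; python3 -m inch '[[0,0,-0.005,0],[0,0,-0.01,0],[0,0,-0.025,0],[0,0,-0.035,0],[0,0,-0.045,0],[0,0,-0.03,0],[0,0,0,0],[0,0,0,0],[0,0,0,0]]'
python3 - <<'E'
from h import *
o=bot.get_obs();I,K,W=cam('wrist'); cv2.imwrite('pics/w6.png',I[:,:,::-1]); z=o['eef_pos'][2]
go((.4392,.3443))
rings(I,K,W,'yellow',(319,310),75,z-.0006)
rings(I,K,W,'blue',(324,210),55,.019)
rings(I,K,W,'yellow',(30,345),85,.058)
E
```

```text
t: 17.45
eef_pos: [0.5655, 0.0651, 0.0394]
tool_rot: [-0.0, 1.0, 0.0, 0.001]
contact_force: [-0.7, 0.3, 0.2]
gripper_width: 0.82
grasp_force: 0.0
t: 18.15
eef_pos: [0.5653, 0.065, 0.0394]
tool_rot: [0.0, 1.0, 0.0, 0.001]
contact_force: [-1.0, -0.3, 6.0]
gripper_width: 0.653
grasp_force: 20.2
t: 19.05
eef_pos: [0.5637, 0.0646, 0.1873]
tool_rot: [0.0, 1.0, 0.0, -0.001]
contact_force: [-0.3, 0.5, -1.0]
gripper_width: 0.649
grasp_force: 21.5
tool shift mm [-1.242e+02 -2.798e+02  2.000e-01] tcp [0.5636 0.0646 0.187 ] jaw yaw -90.0 q7 -2.01 t 19.1
yellow outer xy [0.5649 0.0655] dia mm 56.6 res 0.31
yellow hole xy [0.5632 0.0655] dia mm 47.4 res 0.11
blue outer xy [0.5628 0.0669] dia mm 66.1 res 0.2
yellow outer xy [0.4417 0.3419] dia mm 58.1 res 0.54
yellow outer xy [0.4651 0.3077] dia mm 55.6 res 0.87
```

View pics/w6.png

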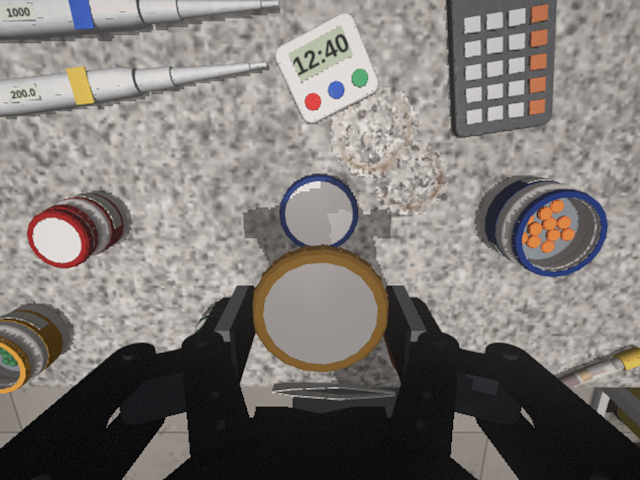

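Yellow lid is held level at (320,310), and blue lid remains at (319,213). The yellow jar is partly out of view, so I'll look again from nearby.

```bash
python3 -m inch '[[-0.0273,-0.0342,0,0],[-0.0273,-0.0342,0,0],[-0.0273,-0.0342,0,0],[-0.0273,-0.0342,0,0],[-0.0273,-0.0342,0,0],[-0.0273,-0.0342,0,0],[0,0,0,0],[0,0,0,0],[0,0,0,0],[0,0,0,0]]'
python3 - <<'E'
from h import *
o=bot.get_obs();I,K,W=cam('wrist'); cv2.imwrite('pics/w7.png',I[:,:,::-1])
go((.4392,.3443))
p=proj([.4392,.3443,.058],K,W);print(p,o['q'].round(2))
rings(I,K,W,'yellow',p,62,.058)
E
```

```text
t: 20.1
eef_pos: [0.4013, 0.2687, 0.1877]
tool_rot: [0.0, 1.0, -0.001, -0.0]
contact_force: [-0.5, 0.0, -0.0]
gripper_width: 0.647
grasp_force: 21.5
tool shift mm [ 37.7 -75.5  -0.1] tcp [0.4013 0.2688 0.1878] jaw yaw -90.1 q7 -2.5 t 20.15
[215.86639564 175.11535025] [-0.18  0.3  -0.63  2.03  0.22  0.89 -2.5 ]
yellow outer xy [0.4438 0.3316] dia mm 47.3 res 0.23
yellow outer xy [0.439  0.3439] dia mm 56.2 res 0.22
yellow hole xy [0.4388 0.3446] dia mm 47.3 res 0.12
```

View pics/w7.png

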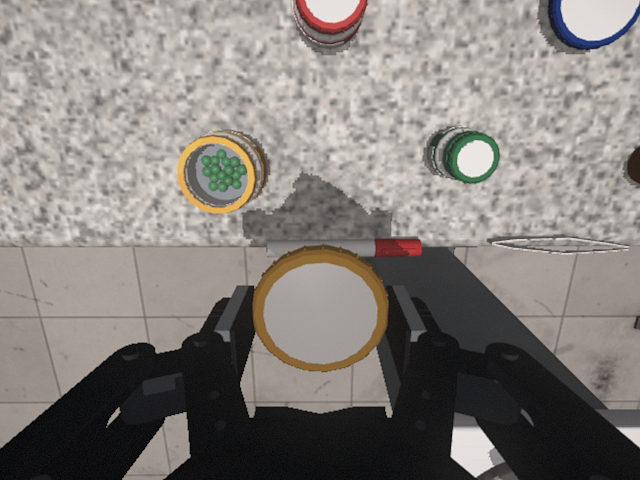

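Green (472,157) and red lids are seated. Yellow jar rim is at (220,175), agreeing with the first measurement.

```bash
python3 -m inch '[[0.0186,-0.0373,0,0],[0.0187,-0.0373,0,0],[0,0,0.02,0],[0,0,0.03,0],[0,0,0.03,0],[0,0,0.015,0],[0,0,0.006,0],[0,0,0,0],[0,0,0,0],[0,0,0,0]]'; python3 -c "
from h import *
go((.4386,.3434))"
```

```text
t: 21.15
eef_pos: [0.4386, 0.3453, 0.0885]
tool_rot: [-0.001, 1.0, 0.0, 0.001]
contact_force: [-0.2, 0.6, -0.4]
gripper_width: 0.65
grasp_force: 21.6
tool shift mm [-0.   1.9 -0. ] tcp [0.4386 0.3453 0.0885] jaw yaw -90.0 q7 -2.7 t 21.15
```

```bash
python3 -m inch '[[0.0003,0.0017,0,0],[0,0,0,0],[0,0,0.004,0],[0,0,0.004,0],[0,0,0.004,0],[0,0,0.004,0],[0,0,0.001,0],[0,0,0,0],[0,0,0,0]]'; python3 -m inch '[[0,0,0.0005,0],[0,0,0,0],[0,0,0,0]]'
```

```text
t: 22.05
eef_pos: [0.4382, 0.343, 0.0702]
tool_rot: [-0.0, 1.0, 0.0, 0.0]
contact_force: [-0.0, -0.2, -0.5]
gripper_width: 0.648
grasp_force: 21.6
t: 22.35
eef_pos: [0.4382, 0.343, 0.0698]
tool_rot: [-0.0, 1.0, 0.0, 0.0]
contact_force: [-0.2, -0.0, -1.0]
gripper_width: 0.644
grasp_force: 21.6
```

```bash
python3 -m inch '[[0,0,0.0004,0],[0,0,0,0],[0,0,0,0]]'; python3 -m inch '[[0,0,0.0004,0],[0,0,0,0],[0,0,0,0]]'
```

```text
t: 22.65
eef_pos: [0.4382, 0.343, 0.0694]
tool_rot: [-0.0, 1.0, 0.0, 0.0]
contact_force: [0.0, -0.0, 1.1]
gripper_width: 0.642
grasp_force: 21.6
t: 22.95
eef_pos: [0.4383, 0.343, 0.0693]
tool_rot: [0.0, 1.0, 0.0, 0.0]
contact_force: [-1.1, -0.8, 5.3]
gripper_width: 0.648
grasp_force: 22.0
```

```bash
python3 -m inch '[[0,0,0,0],[0,0,0,0],[0,0,0,0]]' 0.065; python3 -m inch '[[0,0,-0.01,0],[0,0,-0.03,0],[0,0,-0.045,0],[0,0,-0.035,0],[0.021,0.045,0,0],[0.021,0.045,0,0],[0.021,0.045,0,0],[0.021,0.045,0,0],[0.021,0.045,0,0],[0.021,0.045,0,0],[0,0.002,0,0],[0,0,0,0]]' 0.082; python3 -m inch '[[0,0,0,0],[0,0,0,0]]'
python3 - <<'E'
from h import *
I,K,W=cam('wrist'); go((.564,.066))
rings(I,K,W,'blue',(324,210),55,.019)
rings(I,K,W,'blue',(550,225),75,.064)
E
```

```text
t: 23.25
eef_pos: [0.4381, 0.3429, 0.0687]
tool_rot: [0.0, 1.0, 0.0, -0.0]
contact_force: [0.1, 0.7, -0.2]
gripper_width: 0.761
grasp_force: 0.0
t: 24.45
eef_pos: [0.5648, 0.0693, 0.1893]
tool_rot: [0.0, 1.0, -0.001, 0.0]
contact_force: [-0.1, 0.6, 0.2]
gripper_width: 0.962
grasp_force: 0.0
t: 24.65
eef_pos: [0.5638, 0.073, 0.1892]
tool_rot: [-0.0, 1.0, 0.002, 0.0]
contact_force: [0.0, -0.4, 0.2]
gripper_width: 0.959
grasp_force: 0.0
tool shift mm [ 0.1  6.9 -0. ] tcp [0.5639 0.0729 0.1892] jaw yaw -89.8 q7 -2.03 t 24.7
blue outer xy [0.5627 0.0669] dia mm 66.4 res 0.18
blue hole xy [0.5618 0.0668] dia mm 60.5 res 0.11
blue outer xy [ 0.5586 -0.1106] dia mm 67.3 res 0.67
blue hole xy [ 0.5577 -0.1117] dia mm 59.0 res 0.18
```

```bash
python3 -m inch '[[-0.001,0.0065,0.03,0],[0,0,0.045,0],[0,0,0.045,0],[0,0,0.025,0],[0,0,0.015,0],[0,0,0.007,0],[0,0,0.004,0],[0,0,0,0],[0,0,0,0],[0,0,0,0]]' 0.082 20;  python3 -m inch '[[0,0,0,0],[0,0,0,0],[0,0,0,0],[0,0,0,0],[0,0,0,0],[0,0,0,0]]' 0.056 20; python3 -m inch '[[0,0,-0.005,0],[0,0,-0.01,0],[0,0,-0.025,0],[0,0,-0.035,0],[0,0,-0.045,0],[0,0,-0.045,0],[0,0,0,0],[0,0,0,0],[0,0,0,0]]'
python3 - <<'E'
from h import *
o=bot.get_obs();I,K,W=cam('wrist'); cv2.imwrite('pics/w8.png',I[:,:,::-1]); z=o['eef_pos'][2]
go((.5579,-.1126))
rings(I,K,W,'blue',(319,310),85,z+.0015)
rings(I,K,W,'blue',(550,225),80,.064)
E
```

```text
t: 25.7
eef_pos: [0.5641, 0.0646, 0.0189]
tool_rot: [-0.0, 1.0, 0.0, 0.001]
contact_force: [-0.3, -0.5, 0.3]
gripper_width: 0.964
grasp_force: 0.0
t: 26.3
eef_pos: [0.5639, 0.0645, 0.0187]
tool_rot: [0.0, 1.0, 0.0, 0.001]
contact_force: [-1.7, -0.3, 5.9]
gripper_width: 0.778
grasp_force: 21.4
t: 27.2
eef_pos: [0.5624, 0.0641, 0.182]
tool_rot: [0.0, 1.0, 0.0, -0.001]
contact_force: [-0.6, 0.3, -1.4]
gripper_width: 0.776
grasp_force: 23.0
tool shift mm [-4.500e+00  1.767e+02  1.000e-01] tcp [0.5623 0.0641 0.1816] jaw yaw -90.0 q7 -2.03 t 27.25
blue outer xy [0.5629 0.0652] dia mm 66.4 res 0.32
blue hole xy [0.5614 0.0651] dia mm 58.5 res 0.11
blue outer xy [ 0.5586 -0.1109] dia mm 67.3 res 0.52
blue hole xy [ 0.5577 -0.1118] dia mm 59.1 res 0.14
```

View pics/w8.png

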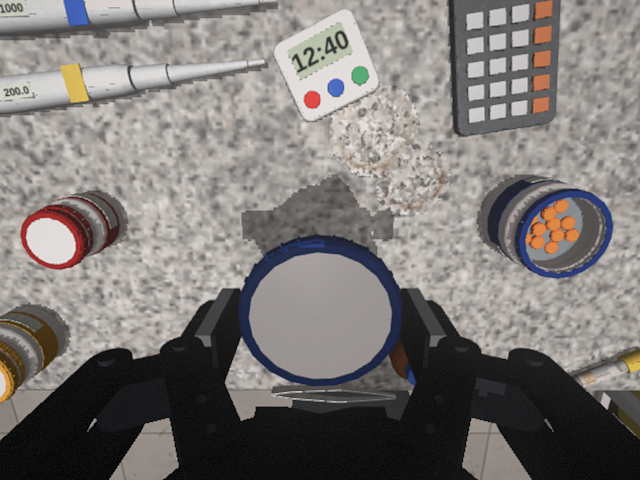

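Blue lid is held level at (320,312); blue jar is at (563,232), clear.

```bash
python3 -m inch '[[-0.0011,0.044,0,0],[-0.0011,0.044,0,0],[-0.0011,0.044,0,0],[-0.001,0.0447,0,0],[0,0,0.02,0],[0,0,0.03,0],[0,0,0.025,0],[0,0,0.012,0],[0,0,0.004,0],[0,0,0,0],[0,0,0,0],[0,0,0,0]]'; python3 -c "
from h import *
go((.558,-.1126))"
```

```text
t: 28.45
eef_pos: [0.5601, -0.1122, 0.0931]
tool_rot: [0.0, 1.0, 0.0, 0.001]
contact_force: [0.3, -0.2, 0.0]
gripper_width: 0.778
grasp_force: 23.0
tool shift mm [-2.1  0.4 -0. ] tcp [ 0.5601 -0.1122  0.0931] jaw yaw -89.9 q7 -1.76 t 28.45
```

```bash
python3 -m inch '[[-0.0017,0.0003,0,0],[0,0,0,0],[0,0,0.004,0],[0,0,0.004,0],[0,0,0.004,0],[0,0,0.004,0],[0,0,0.001,0],[0,0,0,0],[0,0,0,0]]'; python3 -m inch '[[0,0,0.0007,0],[0,0,0,0],[0,0,0,0]]'
```

```text
t: 29.35
eef_pos: [0.5576, -0.1124, 0.0749]
tool_rot: [-0.0, 1.0, 0.0, 0.0]
contact_force: [-0.1, -0.1, 0.1]
gripper_width: 0.775
grasp_force: 23.0
t: 29.65
eef_pos: [0.5576, -0.1125, 0.0743]
tool_rot: [0.0, 1.0, 0.0, 0.0]
contact_force: [0.4, 1.3, 0.0]
gripper_width: 0.775
grasp_force: 23.0
```

```bash
python3 -m inch '[[0,0,0.0005,0],[0,0,0,0],[0,0,0,0]]'; python3 -m inch '[[0,0,0.0004,0],[0,0,0,0],[0,0,0,0]]'
```

```text
t: 29.95
eef_pos: [0.5576, -0.1125, 0.0737]
tool_rot: [0.0, 1.0, 0.0, 0.0]
contact_force: [0.7, 0.1, 0.2]
gripper_width: 0.776
grasp_force: 23.0
t: 30.25
eef_pos: [0.5576, -0.1125, 0.0737]
tool_rot: [0.0, 1.0, 0.0, 0.0]
contact_force: [-2.0, 0.3, 5.6]
gripper_width: 0.771
grasp_force: 23.5
```

Seated. Release, rise, back off and check.

```bash
python3 -m inch '[[0,0,0,0],[0,0,0,0],[0,0,0,0]]' 0.077; python3 -m inch '[[0,0,-0.01,0],[0,0,-0.03,0],[0,0,-0.045,0],[0,0,-0.045,0],[-0.02,-0.035,-0.03,0],[-0.02,-0.035,0,0],[-0.02,-0.035,0,0],[-0.02,-0.035,0,0],[0,0,0,0],[0,0,0,0],[0,0,0,0],[0,0,0,0]]'
python3 - <<'E'
from h import *
I,K,W=cam('wrist'); S,_,_=cam('scene'); T,_,_=cam('top')
f=lambda A,s:cv2.resize(A,None,fx=s,fy=s,interpolation=2)
a=f(S[220:380,110:360],2.4)[:300]; b=f(S[220:380,110:360],2.2)
out=np.zeros((600,800,3),np.uint8)
A=f(I[60:310],1.25)[:310]; out[:A.shape[0]]=A[:, :800]
B=f(S[215:375,110:350],1.75);out[315:315+280,:420]=B
C=f(T[200:310,130:400],1.4);out[315:315+154,422:800]=C
cv2.imwrite('pics/end.png',out[:,:,::-1]); go((.5,.0))
E
```

```text
t: 30.55
eef_pos: [0.5574, -0.1125, 0.0731]
tool_rot: [-0.0, 1.0, 0.0, -0.0]
contact_force: [-0.2, -0.0, 0.5]
gripper_width: 0.903
grasp_force: 0.0
t: 31.75
eef_pos: [0.4781, 0.0261, 0.2332]
tool_rot: [0.0, 1.0, -0.001, 0.0]
contact_force: [0.7, -0.3, -0.1]
gripper_width: 0.901
grasp_force: 0.0
tool shift mm [22.2 26.5 -0. ] tcp [0.4778 0.0265 0.233 ] jaw yaw -90.0 q7 -1.9 t 31.9
```

View pics/end.png

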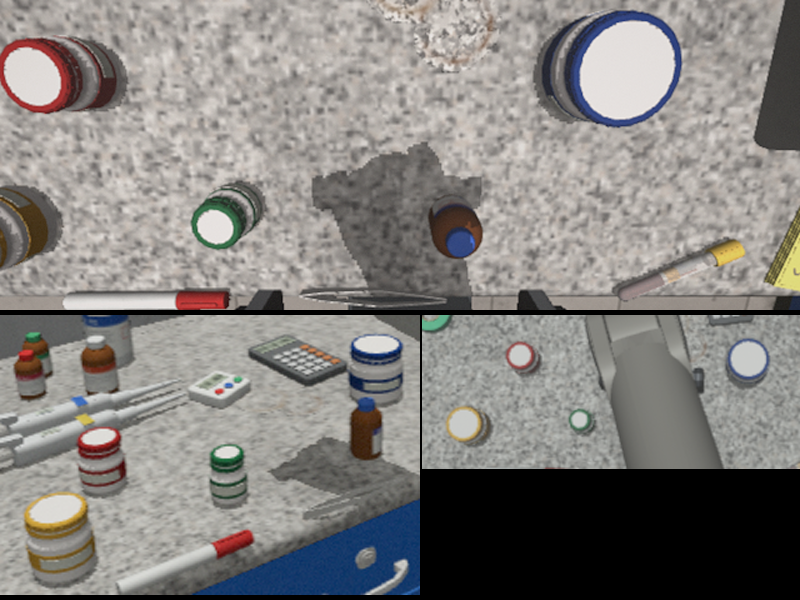

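The picture shows all four jars closed with flat lids: blue (628,68), red (35,75), green (220,225), and yellow (57,510) in the scene crop. The bottle (458,230) stands where it was.

```bash
python3 -c "
from station import bot
print(bot.hand_in())"
```

```text
the job is handed in; nothing more can be done
None
```

All four jars are closed with their own lids, lying flat on the rims in the final pictures; the jars and brown bottle showed no visible shift, and the job was handed in at about 32 s.

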